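# Pin the autorefractor's carriage for transport

## Robot

A 7-joint arm with a two-finger parallel gripper is mounted at the origin on the work surface. World frame = base frame: x ahead of the robot, y to its left, z up, the work surface at z = 0. Lengths are in m, angles in rad, forces in N, time in s.
With the tool pointing down it reaches from about 0.35 to 0.9 m from the base axis. Payload 19.9 kg.
Tool frame: the origin (TCP) lies on the centre line of the jaws, within the pads' length; the fingertips stand 22 mm ahead of it and the grasp point (between the pads) lies 3 mm ahead of it; z points along the fingers, y is the line along which they close (so a half turn about z gives the same grasp; the last joint's range is limited). The gripper opens to 85 mm and grips with 20 to 120 N. Pads are 22 mm wide; open, the fingers measure 114 mm over their backs; the gripper's body (76 mm by 85 mm) begins 54 mm behind the grasp point. The pads swing forward as they close: fully open they stand 13 mm farther back than shut.
Start: joints at [-1.149, 0.417, -0.01, 1.614, 0.005, 1.111, -0.053], TCP at [0.28, 0.559, 0.253] pointing down, gripper open.
Joint ranges: [-2.81, 2.81], [-0.39, 2.02], [-1.27, 1.25], [0.06, 2.57], [-1.19, 4.33], [0.19, 2], [-2.82, 2.82]. Speed limits (rad/s): [1.89, 1.89, 2.39, 2.39, 3.01, 3.01, 3.01].

## Interface

Orientations are given as a rotation vector (axis times angle).
In Python, from plant import monitor, imaging, env gives the robot as it stands.
- The arm moves only by the tool jog_arm, never from a script. Its argument "increments" is a list that holds one entry, the list of rows, each a list of 6 numbers: the shift along the tool's x, y, z in cm, then the turn, a rotation vector about the tool's x, y, z in degrees. In form: [[[dx, dy, dz, wx, wy, wz], ...]]. A call has exactly 10 rows; each row is the pose to reach, as a shift and turn from the pose commanded when the call began, along the tool's axes at that moment; what a row does not reach only later rows make up. A row lasts 1/12 s, in which the tool goes at most 41.7 mm and 7.16 degrees, less where a joint would pass 70% of its speed; a pose out of reach is approached as far as the arm can. A call with a gripper value outside its range is refused whole. "gripper" is the opening, from 0 (shut) to 1 (fully open), set as the call begins (left out, the last holds). The fingers move at their own pace and stop on an object; the grip force is fixed at half the most. Time passes only in rows, so rows that repeat a pose let the fingers close, or fill a call up. It gives the time, the measured TCP pose, the force and the opening at its end, in the units of the state.
- monitor.get_obs(): the state, without advancing time (a new reading comes with each control period).
- imaging.read_camera(name): name is "side" or "top" or "wrist"; returns a dict with "frame" (384x512x3 uint8, red, green, blue), "range_z" (384x512 float32, m along the optical axis (not along the pixel's ray), 0 where there is no reading), "fx", "fy", "cx", "cy" (pixels), "extrinsics" (4x4, takes a point from camera to world coordinates); the wrist camera has in their place "T_tool_cam" (4x4, takes a point from camera to tool coordinates, whose origin is the TCP and whose axes are the flange's). Camera axes: x right, y up, looking along -z (the intrinsics and any distortion apply to the point x, -y, -z); pixel columns grow to the right and rows downward; lengths in m; the calibration is good to about 2 mm. The wrist camera is an equidistant fisheye: a pixel r from the principal point sees the ray r / f radians off the axis. A picture is of the moment at which its call begins: read the wrist's pose just before it.
- env.job_done(): hands the job in, once; it reports no verdict.
The state is a dict: "t": time; "joint_positions": joint angles; "qvel": joint speeds; "effort": joint torques, N m; "ee_pos": TCP position; "tool_rot": TCP orientation; "wrist_force": force on the tool from outside, world axes, zero at the start; "wrist_torque": the same for the moment, N m; "grip_width": finger opening in m.
Only numpy, scipy, OpenCV 4.12 (cv2) and the standard library are available. Lean on these libraries where they do the work, as an engineer would, in place of code of your own. Each camera call takes 0.05 s, during which the arm holds its last target. There are 200 camera calls.

## Task

Lock the eye-testing machine's carriage for transport. First swing the hinged cover of its lock port up and over by its bar, past upright, so that it stays open on its own; then take the lock pin (the one with the plain straight knob) out of the wooden block, put it through the slot under the cover, feel along the slot for the carriage's hidden hole and push the pin fully home, its collar down on the plate. Let go, and leave everything else where it is.

Things in the scene. Friction and masses are not known exactly. Their poses are not given: they have to be found in the camera images.
- refractor: Cream desktop autorefractor (eye-testing machine), fixed. Origin on the desk under the slot's centre; axes as lock_slot. Its low lock port fills x -50..100, y -80..80 mm, 55 mm high, the shut cover to 63. Beyond y = 80 mm: base 60 mm high, x -130..140; joystick 48 mm thick, 146 mm high at x -85, y 160 mm; head from y 225 mm on, 390 mm high.
- lock_slot (a point): Centre of the slot's mouth in the steel lock plate's top, 55 mm above the desk, under the shut cover. z up; y along the slot, towards the machine's head; x level, away from the robot, towards the hinge. The slot, 14 mm wide (x) and 52 mm long (y), goes through the 6 mm plate.
- slot_floor (a point): Point 14 mm below lock_slot, same axes, on the flat top of the black carriage under the plate (8 mm gap between them). The carriage does not move. It has one round vertical hole, 12 mm wide, 30 mm deep, at x = 0, at an unknown y within 18 mm of here: hidden under the plate, black in black, to be felt for with the pin tip. Anywhere else the tip stops on this surface.
- cover (a joint): Angle of the hinged cover over the lock plate, rad: 0 shut (level), grows as its edge nearest the robot is lifted and swings up and away from the robot; upright at 1.57, stop at 1.95. The hinge has next to no friction and the cover weighs about 160 g: below upright it falls shut; past upright it falls open onto its stop and stays.
- cover_hinge (a point): Middle of the cover's hinge axis, fixed at x 62 mm, y 0, z 5 mm from lock_slot; the axis is parallel to lock_slot's y. The cover is a cream flap 110 x 120 x 6 mm.
- cover_bar (a point): Middle of the cover's handle: a round level bar 10 mm thick, parallel to the hinge, 145 mm from it, between two arms (84 mm clear), with a 28 mm open gap to the cover's edge. Shut, it lies 60 mm above the desk, 83 mm from lock_slot towards -x, only desk beneath. Fingers pointing down can pinch it across, and it can turn between them. y along the bar; axes turn with the cover.
- pin_mid (a point): Lock pin, steel, 80 mm long, about 90 g, standing in the block. Point: on its axis, half-way up, at its collar's underside. Above: collar 24 mm wide, 4 mm thick, then a straight round knob 16 mm wide, 36 mm high (grip there). Below: shank 10 mm thick, 40 mm long, the last 6 mm tapering to a 5 mm flat tip. z up the pin. When it is home, this point is at lock_slot's height.
- block: Wooden accessory block fixed to the desk, 70 x 150 x 45 mm (x, y, z); origin at the centre of its underside. Three 13 mm holes in a row along its y, at -50, 0 and 50 mm, hold the lock pin and two other accessories in any order, collars on the block's top. Neighbours are 50 mm apart along y: the free sides for fingers are the block's +x and -x sides.
- test_eye_mid (a point): Another accessory in the block, same shank and collar, but topped by a dark steel ball 28 mm in diameter; point as for pin_mid; its top is 40 mm above the point. Leave it.
- disc_key_mid (a point): Another accessory in the block, same shank and collar, but topped by an upright flat steel disc 32 mm in diameter, 6 mm thick; point as for pin_mid; its top is 44 mm above the point. Leave it.
- drops_mid (a point): Centre of a white eye-drop bottle, 32 mm in diameter, 75 mm high, standing close behind the block (on its far side). Leave it.
- spec_case_mid (a point): Centre of a black spectacle case, 65 x 160 x 45 mm. Leave it.
- trial_frame_mid (a point): Point midway between the two lens rings of a steel trial frame lying flat, its arms away from the robot, about 135 x 115 mm, 8 mm high. Leave it.
- lens_box_mid (a point): Centre of a small grey lens box, 55 x 55 x 30 mm. Leave it.
- pen_cup_mid (a point): Centre of an empty grey cup, 76 mm in diameter, 95 mm high. Leave it.
There are look-alikes about, which are no part of the job. Leave any orange look-alike of the part that bears pin_mid alone. Several things have the shape of the block; the one meant has the colours described above.

How it is judged:
By the outcome, as a careful person would: the job done as asked, in the order asked, and still so for the second after the job is handed in, with the robot touching nothing.
It also fails if it takes over 64 s, if anything falls off the work surface, if the arm or the gripper's body presses on something with over 40 N, if the wrist force passes 120 N, or if a joint passes its speed limit or range.

## Working session

There is one attempt and no reset: what is moved stays moved. The work goes in short steps, Python scripts to look and compute and a tool call to move; the robot and the scene stay as the last step left them, time stands still between calls to the robot, and variables do not carry over. Pictures are saved under pics/ and viewed, on a budget of 10 in all, crops included, one or two more only if the job needs it, and the job is handed in when it is done.

Besides the shell and the picture viewer there is one more tool, called after "Emit:" by a JSON object that holds its "name" and its "arguments", one argument or row to a line. jog_arm: Moves the arm, as the interface text tells. Its arguments: {"type":"object","properties":{"increments":{"type":"array","items":{"type":"array","items":{"type":"array","items":{"type":"number"}}}},"gripper":{"type":"number"}},"required":["increments"]}

```bash
ls; mkdir -p pics; cat > h.py <<'E'
import numpy as np, cv2
from scipy.spatial.transform import Rotation as R
from plant import monitor, imaging, env
def world(c, obs=None):
    d=c["range_z"]; v,u=np.mgrid[0:d.shape[0],0:d.shape[1]]
    P=np.stack([(u-c["cx"])/c["fx"]*d,-(v-c["cy"])/c["fy"]*d,-d],-1)
    E=np.array(c["extrinsics"]); return P@E[:3,:3].T+E[:3,3]
E
python3 - <<'E'
from h import *
o=monitor.get_obs(); print({k:np.round(v,3) for k,v in o.items()})
for n in("top","side"):
    c=imaging.read_camera(n); print(n,{k:np.round(v,3) for k,v in c.items() if k not in("frame","range_z")})
    np.savez(f"{n}.npz",**c)
    cv2.imwrite(f"pics/{n}.png",cv2.resize(c["frame"][...,::-1],(800,600),interpolation=cv2.INTER_CUBIC))
E
```

```text
pics
{'t': np.float64(0.0), 'joint_positions': array([-1.148,  0.418, -0.01 ,  1.614,  0.005,  1.111, -0.053]), 'qvel': array([ 0.   , -0.002,  0.   , -0.002, -0.   ,  0.   , -0.001]), 'effort': array([ 1.0000e-03, -8.6443e+01,  6.8000e-01, -4.3489e+01,  1.9000e-02,
        7.0000e-03, -0.0000e+00]), 'ee_pos': array([0.279, 0.559, 0.253]), 'tool_rot': array([-7.220e-01, -3.057e+00,  2.000e-03]), 'wrist_force': array([ 0.388, -0.996, -1.213]), 'wrist_torque': array([-0.007, -0.07 ,  0.048]), 'grip_width': np.float64(0.085)}
top {'fx': np.float64(371.334), 'fy': np.float64(371.334), 'cx': np.float64(258.72), 'cy': np.float64(192.856), 'extrinsics': array([[ 0.021,  0.991, -0.133,  0.431],
       [-1.   ,  0.018, -0.019, -0.14 ],
       [-0.016,  0.133,  0.991,  0.936],
       [ 0.   ,  0.   ,  0.   ,  1.   ]])}
side {'fx': np.float64(450.054), 'fy': np.float64(450.054), 'cx': np.float64(251.583), 'cy': np.float64(191.296), 'extrinsics': array([[ 0.899,  0.247, -0.362,  0.211],
       [-0.439,  0.525, -0.729, -0.813],
       [ 0.01 ,  0.814,  0.58 ,  0.614],
       [ 0.   ,  0.   ,  0.   ,  1.   ]])}
```

View pics/top.png

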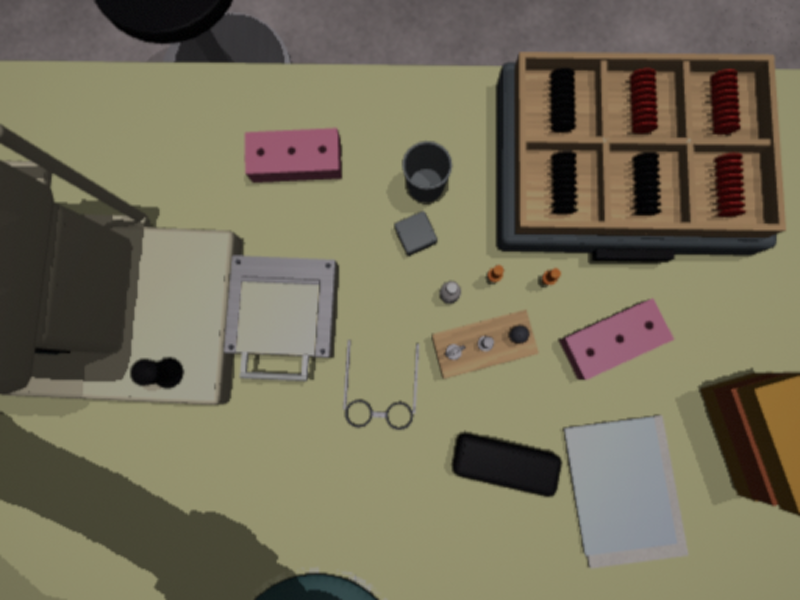

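View pics/side.png

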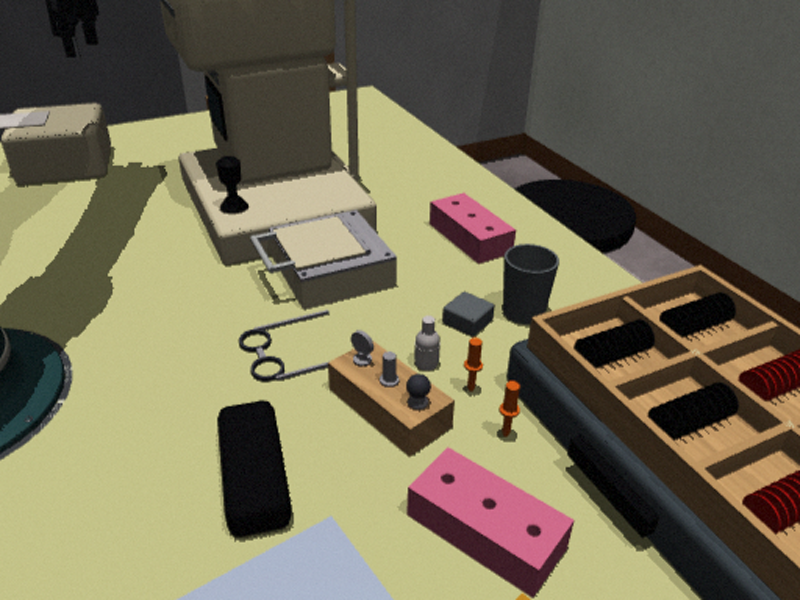

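The top picture shows the refractor port at about (280,305), with the bar at (276,377). The wooden block is at (485,343). In it are the disc key (454,352), the straight-knobbed pin (486,343) and the ball (518,334). The side picture shows the same order: (362,347), (390,368) and (419,387). There are two orange look-alikes at side (474,365) and (510,410), and two pink blocks, none of them part of the job.

```bash
python3 - <<'E'
from h import *
for n in("top","side"):
    c=dict(np.load(f"{n}.npz")); W=world(c); z=W[...,2]; f=c["frame"].astype(int)
    np.save(n+"W.npy",W)
    def rect(m,l):
        p=W[m]; 
        if len(p)<4: print(n,l,len(p)); return
        r=cv2.minAreaRect((p[:,:2]*1000).astype(np.float32)); print(n,l,len(p),"c",np.round(r[0],1),"size",np.round(r[1],1),"ang",round(r[2],1),"mean",np.round(p.mean(0)*1000,1))
    # approx port location from top pixels
    def at(u,v):return W[int(v*.64),int(u*.64)]
    if n=="top":
        print("bar",at(276,377),"cover",at(278,315),"plate",at(235,300),at(330,300),"block",at(470,358),"pin",at(486,343),"ball",at(518,334),"disc",at(454,352),"bottle",at(450,290))
    px,py=(W[...,0],W[...,1])
    C=np.load("topW.npy")[int(315*.64),int(278*.64)]; B=np.load("topW.npy")[int(343*.64),int(486*.64)]
    near=(abs(px-C[0])<.2)&(abs(py-C[1])<.13)
    rect(near&(z>.05)&(z<.0585)&(py<C[1]+.085),"plate")
    rect(near&(z>.0598)&(z<.068)&(f[...,0]>150)&(py<C[1]+.07)&(f[...,0]-f[...,2]>15),"cover")
    rect(near&(z>.045)&(z<.07)&(px<C[0]-.07)&(py<C[1]+.06),"bar+arms")
    nb=(abs(px-B[0])<.06)&(abs(py-B[1])<.1)
    rect(nb&(z>.04)&(z<.0475),"blocktop")
    k=nb&(z>.07)
    nl,lab=cv2.connectedComponents(k.astype(np.uint8))
    for i in range(1,nl): rect(lab==i,"knob%d"%i); print("  zmax",z[lab==i].max())
E
```

```text
bar [0.43103475 0.06604781 0.06848356] cover [0.52529057 0.07007559 0.06161035] plate [0.54645756 0.13777959 0.05552306] [ 0.54870767 -0.0097184   0.05915656] block [ 0.46553988 -0.22364936  0.04537867] pin [ 0.48726256 -0.24486917  0.08519451] ball [ 0.50200675 -0.29073234  0.08374333] disc [ 0.4722806  -0.19662184  0.09237011] bottle [ 0.56637141 -0.19215482  0.07576265]
top plate 1561 c [524.5  70.6] size [167.4 266.1] ang 89.7 mean [558.7  72.6  56.4]
top cover 787 c [519.   68.2] size [114.9 103. ] ang 87.7 mean [530.6  98.6  65. ]
top bar+arms 247 c [440.9  71.1] size [ 27.9 101.5] ang 0.4 mean [436.4  68.8  65.9]
top blocktop 1123 c [ 489.4 -247.3] size [ 70.  150.2] ang 15.8 mean [ 488.9 -246.4   45.9]
top knob1 114 c [ 501.7 -295.1] size [25.4 25.4] ang 86.2 mean [ 502.  -293.8   81.7]
  zmax 0.0877879868987681
top knob2 43 c [ 489.6 -246.8] size [13.7 14.4] ang 1.3 mean [ 489.  -246.5   85.1]
  zmax 0.08941411840363966
top knob3 38 c [ 475.3 -198.6] size [ 5.9 30.7] ang 25.6 mean [ 475.  -198.1   87.4]
  zmax 0.09237010759374797
side plate 1172 c [519.4  70.2] size [172.4 266.2] ang 88.7 mean [544.8  60.1  55.5]
side cover 1167 c [504.  69.] size [122.5 138.7] ang 87.9 mean [517.9  65.3  63.9]
side bar+arms 195 c [440.   69.2] size [104.8  29.5] ang 89.5 mean [436.1  63.2  63.7]
side blocktop 1540 c [ 487.1 -248. ] size [ 72.7 152.2] ang 15.7 mean [ 482.  -258.8   45.5]
side knob1 123 c [ 473.8 -200. ] size [ 8.4 33. ] ang 27.2 mean [ 473.2 -202.2   80.7]
  zmax 0.09093133791444974
side knob2 91 c [ 486.8 -249.1] size [15.3 14.8] ang 59.6 mean [ 485.8 -250.7   81. ]
  zmax 0.08749394057199322
side knob3 174 c [ 499.4 -298.4] size [25.5 22.7] ang 0.8 mean [ 497.8 -300.8   79.4]
  zmax 0.08779501920760857
```

```bash
python3 - <<'E'
from h import *
c=dict(np.load("top.npz"));d=dict(np.load("side.npz"))
a=cv2.resize(c["frame"][195:250,265:355,::-1],(540,330),interpolation=cv2.INTER_CUBIC)
b=cv2.resize(d["frame"][195:300,200:345,::-1],None,fx=3.72,fy=3.72,interpolation=cv2.INTER_CUBIC)[:, :540]
e=cv2.resize(c["frame"][160:250,140:220,::-1],(260,292),interpolation=cv2.INTER_CUBIC)
im=np.zeros((600,800,3),np.uint8); im[:270,:]=0
a=cv2.resize(a,(440,269));im[:269,:440]=a; im[:292,500:760]=e; b=cv2.resize(b,(480,325)); im[275:600,:480]=b
cv2.imwrite("pics/crop.png",im)
E
```

```text
(no output)
```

View pics/crop.png

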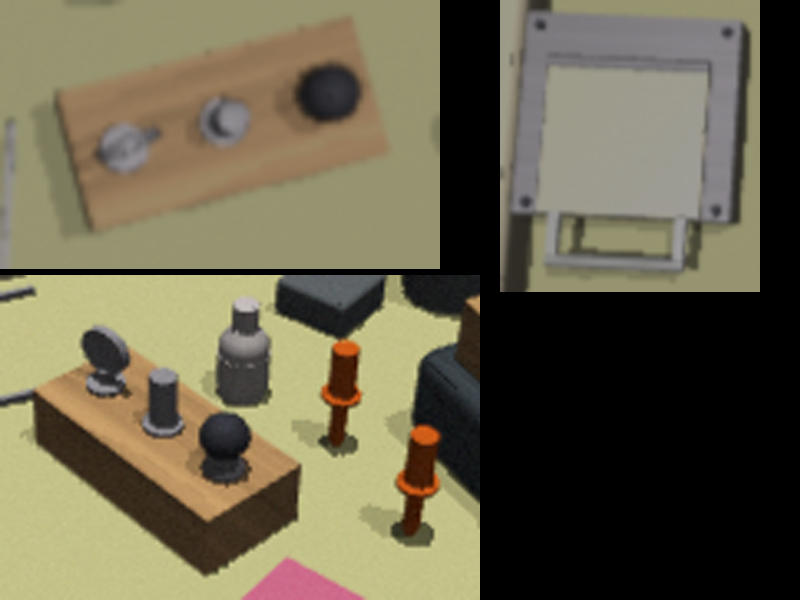

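```bash
python3 - <<'E'
from h import *
for n in("top","side"):
    c=dict(np.load(f"{n}.npz")); W=np.load(n+"W.npy"); f=c["frame"].astype(int); z=W[...,2];px,py=W[...,0],W[...,1]
    g=(f[...,0]-f[...,2]<18)&(abs(px-.52)<.13)&(abs(py-.07)<.12)
    def rect(m,l):
        p=W[m];r=cv2.minAreaRect((p[:,:2]*1000).astype(np.float32)); print(n,l,len(p),"c",np.round(r[0],1),"size",np.round(r[1],1),"ang",round(r[2],2),"z",np.round(np.median(p[:,2])*1000,1))
    m=(g&(z>.045)&(z<.062)&(px>.455)).astype(np.uint8)
    k,l,s,_=cv2.connectedComponentsWithStats(m); i=1+s[1:,4].argmax(); rect(l==i,"port")
    m=(z>.045)&(z<.075)&(px<.455)&(px>.4)&(py>-.0)&(py<.13); rect(m,"bar")
    p=W[m&(px<.441)]; q=np.polyfit(p[:,1],p[:,0],1); print("barline yaw",np.degrees(-np.arctan(q[0])),"x at .069",np.polyval(q,.069),np.median(p[:,2]))
    for y in np.arange(.0,.13,.01):
        s=W[(abs(py-y)<.003)&(z>.045)&(z<.075)&(px<.47)&(px>.41)]
        print(round(y,2),np.round(np.sort(s[:,0])[:: max(1,len(s)//8)]*1000),end=' ')
    print()
    # cover cream
    cc=(f[...,0]-f[...,2]>=18)&(z>.052)&(z<.07)&(abs(py-.07)<.066)&(px>.45)&(px<.6)
    k,l,s,_=cv2.connectedComponentsWithStats(cc.astype(np.uint8)); i=1+s[1:,4].argmax(); rect(l==i,"cover")
E
```

```text
top port 1762 c [551.   69.3] size [163.2 194.8] ang 88.91 z 56.9
top bar 244 c [442.1  70.9] size [101.   27.9] ang 88.61 z 66.0
barline yaw -0.9705268684150705 x at .069 0.4333077669550093 0.06607369541325392
0.0 [465. 465. 468. 468. 470. 470.] 0.01 [465. 465. 465. 467. 467. 468. 469. 469. 470.] 0.02 [427. 432. 437. 441. 446. 453. 462. 465. 469.] 0.03 [427. 430. 434. 436. 441. 448. 455. 467. 469.] 0.04 [429. 429. 432. 432. 434. 434. 436. 436. 466. 467. 467. 469. 469.] 0.05 [429. 429. 431. 434. 434. 436. 466. 466. 469.] 0.06 [429. 429. 431. 433. 436. 436. 466. 468. 469.] 0.07 [429. 429. 431. 431. 433. 433. 436. 436. 438. 438. 466. 468. 468. 468.] 0.08 [428. 431. 433. 433. 435. 438. 438. 466. 468.] 0.09 [430. 431. 431. 433. 433. 433. 435. 435. 435. 437. 438. 468. 468. 468.] 0.1 [430. 430. 433. 435. 437. 437. 468. 470.] 0.11 [430. 432. 437. 446. 453. 458. 461. 465. 467. 470.] 0.12 [430. 435. 439. 446. 451. 456. 460. 467.] 
top cover 342 c [534.7 102.3] size [46.6 74.8] ang 88.79 z 65.1
side port 1096 c [541.6  67.7] size [169.2 173.1] ang 89.1 z 55.7
side bar 194 c [439.9  69.2] size 
[... 289 characters left out ...]
28. 429. 432. 441. 450. 459. 462. 464. 464. 465. 467. 470.] 0.04 [426. 426. 429. 430. 432. 434. 434. 464. 464. 464. 466. 469. 469. 470.] 0.05 [426. 427. 429. 431. 463. 464. 464. 464. 464. 465. 466. 468. 470.] 0.06 [426. 428. 429. 432. 434. 464. 464. 465. 468.] 0.07 [426. 427. 428. 430. 432. 433. 463. 464. 464. 465. 465. 466. 467. 469.] 0.08 [426. 428. 429. 430. 431. 433. 435. 464. 465. 465. 465. 467. 468.] 0.09 [427. 429. 429. 432. 434. 464. 465. 465. 465. 465. 466. 468. 469.] 0.1 [427. 428. 432. 433. 465. 466. 467. 468. 469.] 0.11 [427. 433. 441. 450. 455. 460. 464. 465.] 0.12 [427. 431. 436. 441. 443. 448. 458. 465. 468.] 
side cover 1207 c [518.4  68.2] size [123.9 109.7] ang 88.68 z 63.9
```

```bash
cat >> h.py <<'E'
def row(x,y,z,head,o=None):
    """increment (cm, deg) from the measured pose to TCP xyz, pointing down, tool y at heading (deg, mod 180)"""
    o=o or monitor.get_obs(); A=R.from_rotvec(o["tool_rot"]); best=None
    for h in(head,head+180):
        h=np.radians(h); Y=np.array([np.cos(h),np.sin(h),0]); Z=np.array([0,0,-1.]); X=np.cross(Y,Z)
        w=np.degrees((A.inv()*R.from_matrix(np.stack([X,Y,Z],1))).as_rotvec())
        if best is None or np.linalg.norm(w)<np.linalg.norm(best): best=w
    d=A.inv().apply(np.array([x,y,z])-o["ee_pos"])*100
    return np.round(np.r_[d,best],2).tolist()
E
python3 - <<'E'
from h import *
for n in("top","side"):
    W=np.load(n+"W.npy"); m=(W[...,2]>.15)&(W[...,1]>.25)&(W[...,1]<.6)&(W[...,0]>.33); p=W[m]; print(n,np.round(np.percentile(p[:,0],[0,1,5,50]),3), np.round(p.min(0),3))
print(row(.30,.25,.25,30)); print(row(.35,.15,.25,10)); print(row(.432,.0695,.20,-1.2))
E
```

```text
top [0.407 0.418 0.445 0.56 ] [0.407 0.289 0.15 ]
side [0.403 0.405 0.41  0.527] [0.403 0.285 0.15 ]
[-15.65, -26.69, 0.3, -0.06, 0.02, 33.43]
[-24.59, -33.4, 0.31, -0.06, 0.03, 53.43]
[-35.53, -36.93, 5.32, -0.05, 0.04, 64.63]
```

Emit:
{"name": "jog_arm", "arguments": {
  "increments": [
    [[-2.2, -3.8, 0, 0, 0, 4.8], [-4.5, -7.6, 0, 0, 0, 9.5], [-6.7, -11.4, 0, 0, 0, 14.3], [-8.9, -15.3, 0, 0, 0, 19.1], [-11.2, -19.1, 0, 0, 0, 23.9], [-13.4, -22.9, 0, 0, 0, 28.6], [-15.6, -26.7, 0, 0, 0, 33.4], [-18.6, -29, 0, 0, 0, 40], [-21.6, -31.2, 0, 0, 0, 47], [-24.6, -33.4, 0, 0, 0, 53.4]]
  ],
  "gripper": 0.27
}}

```text
t: 0.93
ee_pos: [0.3483, 0.1516, 0.2534]
tool_rot: [-2.025, -2.401, -0.001]
wrist_force: [2.1, 0.9, 0.6]
grip_width: 0.0229
```

```bash
python3 -c "
from h import *
print(row(.432,.0695,.17,-1.2)); print(row(.432,.0695,.12,-1.2))"
```

```text
[-9.51, 6.87, 8.34, 0.01, -0.04, 10.91]
[-9.51, 6.87, 13.34, 0.01, -0.04, 10.91]
```

Emit:
{"name": "jog_arm", "arguments": {
  "increments": [
    [[-2.4, 1.7, 2, 0, 0, 2.7], [-4.8, 3.4, 4, 0, 0, 5.4], [-7.1, 5.1, 6, 0, 0, 8.2], [-9.5, 6.9, 8.3, 0, 0, 10.9], [-9.5, 6.9, 9.5, 0, 0, 10.9], [-9.5, 6.9, 10.5, 0, 0, 10.9], [-9.5, 6.9, 11.5, 0, 0, 10.9], [-9.5, 6.9, 12.5, 0, 0, 10.9], [-9.5, 6.9, 12.5, 0, 0, 10.9], [-9.5, 6.9, 12.5, 0, 0, 10.9]]
  ]
}}

```text
t: 1.77
ee_pos: [0.4327, 0.0725, 0.1283]
tool_rot: [-2.237, -2.205, 0.0]
wrist_force: [-0.1, -0.7, 0.9]
grip_width: 0.0231
```

```bash
python3 - <<'E'
from h import *
o=monitor.get_obs(); c=imaging.read_camera("wrist"); np.savez("w1.npz",**c)
cv2.imwrite("pics/w1.png",c["frame"][...,::-1])
print(np.round(o["ee_pos"],4), row(.432,.0695,.07,-1.2,o)); print(np.round(c["T_tool_cam"],3),c["fx"],c["cx"],c["cy"])
# measure the bar from wrist
d=c["range_z"];v,u=np.mgrid[0:384,0:512];x=(u-c["cx"])/c["fx"];y=(v-c["cy"])/c["fy"];r=np.hypot(x,y)
s=np.tan(np.minimum(r,1.5))/np.maximum(r,1e-9)
P=np.stack([x*s*d,-y*s*d,-d],-1);T=np.array(c["T_tool_cam"]);P=P@T[:3,:3].T+T[:3,3]
W=R.from_rotvec(o["tool_rot"]).apply(P.reshape(-1,3)).reshape(P.shape)+o["ee_pos"]
m=(d>0)&(W[...,2]>.05)&(W[...,2]<.07)&(W[...,0]>.41)&(W[...,0]<.444)&(W[...,1]>.035)&(W[...,1]<.1)
p=W[m];print(len(p),p.mean(0) if len(p) else 0,np.percentile(p[:,0],[2,98]) if len(p) else 0)
E
```

```text
[0.4327 0.0725 0.1283] [-0.3, -0.06, 5.83, -0.02, -0.0, 0.39]
[[-0.     0.948  0.317  0.082]
 [ 1.    -0.     0.001  0.   ]
 [ 0.001  0.317 -0.948 -0.121]
 [ 0.     0.     0.     1.   ]] 297.3186396354542 253.04537628707104 193.59688434144283
1206 [0.43326403 0.06994236 0.06475303] [0.42842822 0.43845452]
```

View pics/w1.png

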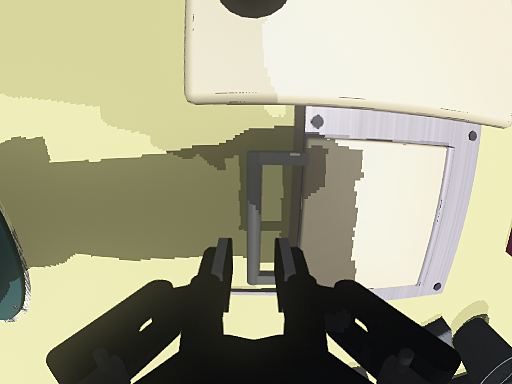

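The wrist view shows the fingers (columns 225 and 285) straddling the bar (column 254), and the measured bar x of 0.433 agrees. I'll descend and close.

Emit:
{"name": "jog_arm", "arguments": {
  "increments": [
    [[-0.3, 0.05, 1.5, 0, 0, 0], [-0.3, 0.05, 3, 0, 0, 0.4], [-0.3, 0.05, 4.5, 0, 0, 0.4], [-0.3, 0.05, 5.3, 0, 0, 0.4], [-0.3, 0.05, 5.8, 0, 0, 0.4], [-0.3, 0.05, 5.8, 0, 0, 0.4], [-0.3, 0.05, 5.8, 0, 0, 0.4], [-0.3, 0.05, 5.8, 0, 0, 0.4], [-0.3, 0.05, 5.8, 0, 0, 0.4], [-0.3, 0.05, 5.8, 0, 0, 0.4]]
  ]
}}

```text
t: 2.65
ee_pos: [0.4337, 0.0691, 0.0708]
tool_rot: [2.246, 2.196, 0.001]
wrist_force: [0.2, -0.0, -0.1]
grip_width: 0.0227
```

Emit:
{"name": "jog_arm", "arguments": {
  "increments": [
    [[0, 0, 0, 0, 0, 0], [0, 0, 0, 0, 0, 0], [0, 0, 0, 0, 0, 0], [0, 0, 0, 0, 0, 0], [0, 0, 0, 0, 0, 0], [0, 0, 0, 0, 0, 0], [0, 0, 0, 0, 0, 0], [0, 0, 0, 0, 0, 0], [0, 0, 0, 0, 0, 0], [0, 0, 0, 0, 0, 0]]
  ],
  "gripper": 0
}}

```text
t: 3.48
ee_pos: [0.4329, 0.0691, 0.0705]
tool_rot: [-2.245, -2.196, 0.001]
wrist_force: [-6.5, -0.4, 11.6]
grip_width: 0.0076
```

```bash
python3 - <<'E'
import numpy as np
for k in range(1,21):
    t=k*1.85/20; print([0,round(14.5*(1-np.cos(t)),1),round(-14.5*np.sin(t),1)],end=' ')
E
```

```text
[0, np.float64(0.1), np.float64(-1.3)] [0, np.float64(0.2), np.float64(-2.7)] [0, np.float64(0.6), np.float64(-4.0)] [0, np.float64(1.0), np.float64(-5.2)] [0, np.float64(1.5), np.float64(-6.5)] [0, np.float64(2.2), np.float64(-7.6)] [0, np.float64(2.9), np.float64(-8.7)] [0, np.float64(3.8), np.float64(-9.8)] [0, np.float64(4.7), np.float64(-10.7)] [0, np.float64(5.8), np.float64(-11.6)] [0, np.float64(6.9), np.float64(-12.3)] [0, np.float64(8.1), np.float64(-13.0)] [0, np.float64(9.3), np.float64(-13.5)] [0, np.float64(10.6), np.float64(-14.0)] [0, np.float64(11.9), np.float64(-14.3)] [0, np.float64(13.2), np.float64(-14.4)] [0, np.float64(14.5), np.float64(-14.5)] [0, np.float64(15.9), np.float64(-14.4)] [0, np.float64(17.2), np.float64(-14.2)] [0, np.float64(18.5), np.float64(-13.9)]
```

Emit:
{"name": "jog_arm", "arguments": {
  "increments": [
    [[0, 0, -0.7, 0, 0, 0], [0, 0.1, -1.3, 0, 0, 0], [0, 0.15, -2, 0, 0, 0], [0, 0.2, -2.7, 0, 0, 0], [0, 0.4, -3.4, 0, 0, 0], [0, 0.6, -4, 0, 0, 0], [0, 0.8, -4.6, 0, 0, 0], [0, 1, -5.2, 0, 0, 0], [0, 1.2, -5.9, 0, 0, 0], [0, 1.5, -6.5, 0, 0, 0]]
  ]
}}

```text
t: 4.32
ee_pos: [0.4475, 0.0687, 0.1359]
tool_rot: [-2.245, -2.196, 0.002]
wrist_force: [-11.5, 1.5, 2.5]
grip_width: 0.0074
```

```bash
python3 - <<'E'
from h import *
o=monitor.get_obs(); c=imaging.read_camera("side"); print(o["wrist_force"],o["grip_width"],o["ee_pos"])
cv2.imwrite("pics/s2.png",cv2.resize(c["frame"][60:220,80:300,::-1],(770,560),interpolation=cv2.INTER_CUBIC))
E
```

```text
[-11.53718115   1.50000806   2.5137078 ] 0.007368197544399848 [0.44750711 0.06871039 0.13593173]
```

View pics/s2.png

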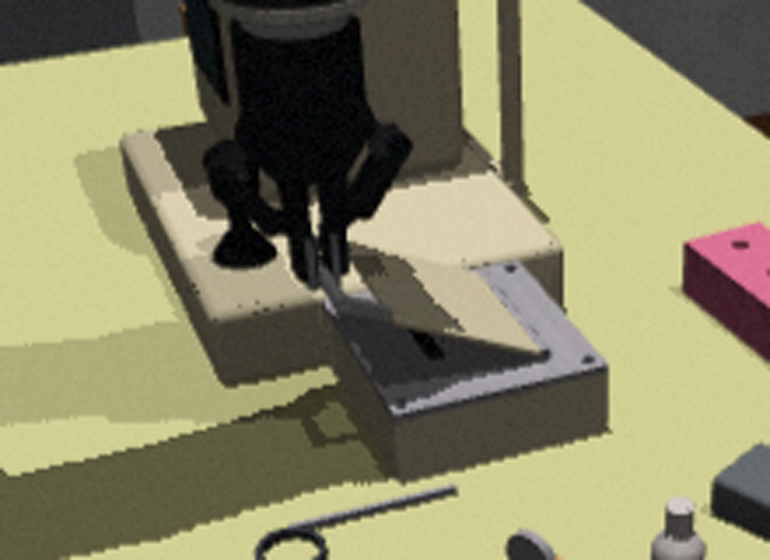

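Cover is up about 0.47 rad, with the bar (325,290) held between the fingers and the slot visible at (430,345). I'll carry on along the arc.

Emit:
{"name": "jog_arm", "arguments": {
  "increments": [
    [[0, 0.6, -1.1, 0, 0, 0], [0, 1.3, -2.2, 0, 0, 0], [0, 2.2, -3.3, 0, 0, 0], [0, 3.1, -4.2, 0, 0, 0], [0, 4.2, -5.1, 0, 0, 0], [0, 5.3, -5.8, 0, 0, 0], [0, 6.5, -6.5, 0, 0, 0], [0, 7.7, -7, 0, 0, 0], [0, 9, -7.5, 0, 0, 0], [0, 10.3, -7.8, 0, 0, 0]]
  ]
}}

```text
t: 5.2
ee_pos: [0.5523, 0.0658, 0.2149]
tool_rot: [2.246, 2.195, 0.001]
wrist_force: [-3.7, -4.6, 7.6]
grip_width: 0.0074
```

Emit:
{"name": "jog_arm", "arguments": {
  "increments": [
    [[0, 0.7, -0.1, 0, 0, 0], [0, 1.3, -0.1, 0, 0, 0], [0, 2, -0.2, 0, 0, 0], [0, 2.6, -0.2, 0, 0, 0], [0, 3.3, -0.2, 0, 0, 0], [0, 3.9, -0.1, 0, 0, 0], [0, 4.6, 0, 0, 0, 0], [0, 5.3, 0.1, 0, 0, 0], [0, 6, 0.2, 0, 0, 0], [0, 6.5, 0.4, 0, 0, 0]]
  ]
}}

```text
t: 6.03
ee_pos: [0.6172, 0.0643, 0.2096]
tool_rot: [2.246, 2.195, -0.0]
wrist_force: [1.8, -6.1, 8.3]
grip_width: 0.0075
```

Emit:
{"name": "jog_arm", "arguments": {
  "increments": [
    [[0, 0, 0, 0, 0, 0], [0, 0, 0, 0, 0, 0], [0, 0, 0, 0, 0, 0], [0, 0, 0, 0, 0, 0], [0, 0, 0, 0, 0, 0], [0, 0, -1, 0, 0, 0], [0, 0, -2, 0, 0, 0], [0, 0, -4, 0, 0, 0], [0, 0, -6, 0, 0, 0], [0, 0, -8, 0, 0, 0]]
  ],
  "gripper": 0.7
}}

```text
t: 6.87
ee_pos: [0.6164, 0.0649, 0.2915]
tool_rot: [2.246, 2.196, 0.001]
wrist_force: [-0.5, -0.3, -0.5]
grip_width: 0.06
```

```bash
python3 - <<'E'
from h import *
o=monitor.get_obs(); c=imaging.read_camera("side"); W=world(c); z=W[...,2]
cv2.imwrite("pics/s3.png",cv2.resize(c["frame"][40:250,100:380,::-1],(800,600),interpolation=cv2.INTER_CUBIC))
print(row(.45,-.1,.2,10,o)); print(row(.4885,-.248,.15,15.8,o))
E
```

```text
[-16.86, -16.27, 9.13, 0.05, -0.0, -11.28]
[-31.57, -12.1, 14.13, 0.05, -0.0, -17.08]
```

View pics/s3.png

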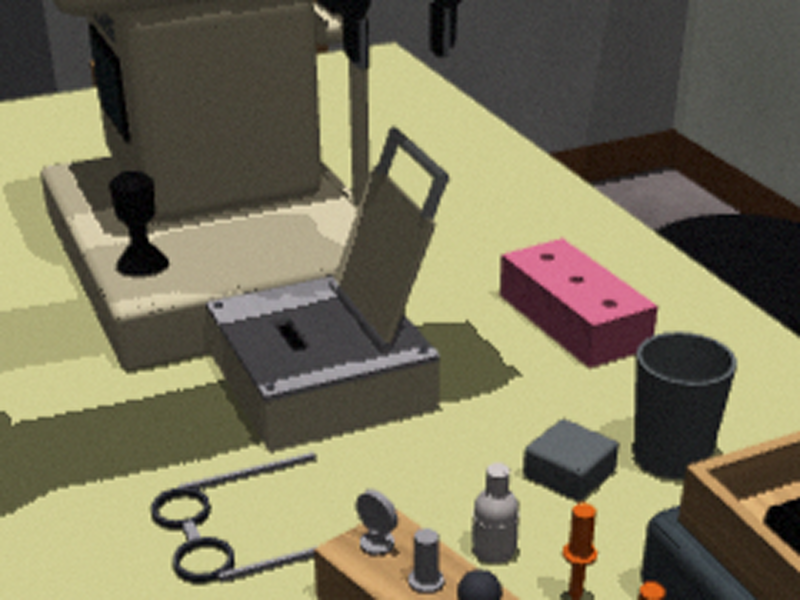

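The cover rests open on its stop and the slot is visible at (291,335). Now on to the pin.

Emit:
{"name": "jog_arm", "arguments": {
  "increments": [
    [[-3.5, -1.3, 1, 0, 0, -1.9], [-7, -2.7, 2, 0, 0, -3.8], [-10.5, -4, 3, 0, 0, -5.7], [-14, -5.4, 4, 0, 0, -7.6], [-17.5, -6.7, 6, 0, 0, -9.5], [-21, -8, 8, 0, 0, -11.4], [-24.5, -9.4, 10, 0, 0, -13.3], [-28, -10.7, 12, 0, 0, -15.2], [-31.6, -12.1, 14, 0, 0, -17.1], [-31.6, -12.1, 14, 0, 0, -17.1]]
  ],
  "gripper": 0.5
}}

```text
t: 7.75
ee_pos: [0.4843, -0.2541, 0.1479]
tool_rot: [-1.9, -2.5, 0.004]
wrist_force: [-1.6, -0.9, -0.7]
grip_width: 0.0428
```

```bash
cat > m.py <<'E'
from h import *
o=monitor.get_obs(); c=imaging.read_camera("wrist"); 
d=c["range_z"];v,u=np.mgrid[0:384,0:512];x=(u-c["cx"])/c["fx"];y=(v-c["cy"])/c["fy"];r=np.hypot(x,y)
s=np.tan(np.minimum(r,1.5))/np.maximum(r,1e-9)
P=np.stack([x*s*d,-y*s*d,-d],-1);T=np.array(c["T_tool_cam"]);P=P@T[:3,:3].T+T[:3,3]
W=R.from_rotvec(o["tool_rot"]).apply(P.reshape(-1,3)).reshape(P.shape)+o["ee_pos"]
z=W[...,2]; k=((z>.078)&(z<.095)&(abs(W[...,0]-.4885)<.02)&(abs(W[...,1]+.248)<.02)&(d>0)); p=W[k]
print("knob wrist",len(p),p.mean(0) if len(p) else 0, row(.4885,-.248,.074,15.8,o))
for h in np.arange(.078,.094,.002):
    q=W[k&(abs(z-h)<.001)]
    if len(q)>5: print(round(h,3),len(q),np.round(np.r_[q[:,:2].min(0),q[:,:2].max(0)],4))
cv2.imwrite("pics/w2.png",c["frame"][...,::-1])
# slot in top and side: dark pixels on plate plane z=.055
for n in("top","side"):
    c=imaging.read_camera(n);E=np.array(c["extrinsics"]);f=c["frame"].max(-1)
    ray=np.stack([(u-c["cx"])/c["fx"],-(v-c["cy"])/c["fy"],-np.ones_like(u)],-1)@E[:3,:3].T
    t=(.055-E[2,3])/ray[...,2]; Q=E[:3,3]+ray*t[...,None]
    reg=(abs(Q[...,0]-.515)<.03)&(abs(Q[...,1]-.068)<.045)
    thr=np.median(f[reg])*.5; m=reg&(f<thr); p=Q[m][:,:2]*1000
    if len(p)>4:
        rr=cv2.minAreaRect(p.astype(np.float32)); print(n,"slot",len(p),thr,np.round(rr[0],1),np.round(rr[1],1),round(rr[2],1),p.mean(0))
E
python3 m.py
```

```text
knob wrist 437 [ 0.48861293 -0.24691794  0.0849861 ] [0.48, 0.59, 7.38, -0.17, 0.04, -0.26]
0.078 9 [ 0.4825 -0.2449  0.4938 -0.2405]
0.08 23 [ 0.4816 -0.2504  0.4947 -0.2405]
0.082 21 [ 0.4818 -0.2474  0.4945 -0.2405]
0.084 74 [ 0.4818 -0.2553  0.4964 -0.2401]
0.086 302 [ 0.4818 -0.2558  0.496  -0.2407]
0.088 8 [ 0.4848 -0.2535  0.4921 -0.2436]
top slot 111 83.5 [515.2  68.8] [12.  48.4] 1.1 [515.29045273  68.66743284]
side slot 63 97.5 [514.7  69.8] [48.5 13.7] 88.6 [514.77083891  69.48709557]
```

View pics/w2.png

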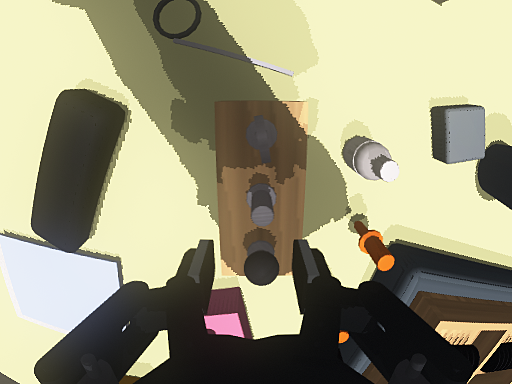

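Wrist view: the plain knob is at (262,200), between disc key (262,133) and ball (262,265), and depth confirms it at (0.489,-0.248). The slot is at (0.515,0.069). I'll descend on the pin.

Emit:
{"name": "jog_arm", "arguments": {
  "increments": [
    [[0.5, 0.6, 0.5, -0.2, 0, -0.3], [0.5, 0.6, 1.5, -0.2, 0, -0.3], [0.5, 0.6, 3, -0.2, 0, -0.3], [0.5, 0.6, 4.5, -0.2, 0, -0.3], [0.5, 0.6, 5.8, -0.2, 0, -0.3], [0.5, 0.6, 6.8, -0.2, 0, -0.3], [0.5, 0.6, 7.3, -0.2, 0, -0.3], [0.5, 0.6, 7.3, -0.2, 0, -0.3], [0.5, 0.6, 7.3, -0.2, 0, -0.3], [0.5, 0.6, 7.3, -0.2, 0, -0.3]]
  ]
}}

```text
t: 8.73
ee_pos: [0.4932, -0.242, 0.0769]
tool_rot: [1.886, 2.509, 0.005]
wrist_force: [0.6, 0.3, 0.3]
grip_width: 0.0429
```

Emit:
{"name": "jog_arm", "arguments": {
  "increments": [
    [[0, 0, 0, 0, 0, 0], [0, 0, 0, 0, 0, 0], [0, 0, 0, 0, 0, 0], [0, 0, 0, 0, 0, 0], [0, 0, 0, 0, 0, 0], [0, 0, 0, 0, 0, 0], [0, 0, 0, 0, 0, 0], [0, 0, 0, 0, 0, 0], [0, 0, 0, 0, 0, 0], [0, 0, 0, 0, 0, 0]]
  ],
  "gripper": 0
}}

```text
t: 9.57
ee_pos: [0.4906, -0.2428, 0.0768]
tool_rot: [-1.89, -2.509, -0.002]
wrist_force: [-18.6, -1.6, 18.4]
grip_width: 0.0143
```

The TCP sits about 5 mm off the knob because the reading I used was taken before the arm had settled. I'll open, recentre and re-grip.

Emit:
{"name": "jog_arm", "arguments": {
  "increments": [
    [[0, 0, 0, 0, 0, 0], [0, 0, 0, 0, 0, 0], [0, 0, 0, 0, 0, 0], [-0.1, -0.1, 0, 0, 0, 0], [-0.3, -0.3, 0.1, 0, 0, 0], [-0.5, -0.6, 0.2, 0, 0, 0], [-0.5, -0.6, 0.2, 0, 0, 0], [-0.5, -0.6, 0.2, 0, 0, 0], [-0.5, -0.6, 0.2, 0, 0, 0], [-0.5, -0.6, 0.2, 0, 0, 0]]
  ],
  "gripper": 0.45
}}

```text
t: 10.4
ee_pos: [0.4885, -0.2483, 0.0743]
tool_rot: [1.887, 2.509, 0.004]
wrist_force: [-0.4, -0.3, 0.7]
grip_width: 0.0385
```

```bash
python3 -c "
from h import *
o=monitor.get_obs();print(o['ee_pos'],row(.4888,-.248,.0745,15.8,o), o['wrist_force'])
c=imaging.read_camera('top');W=world(c);z=W[...,2];m=(z>.055)&(z<.1)&(abs(W[...,0]-.4885)<.015)&(abs(W[...,1]+.248)<.015);print(m.sum(),W[m].mean(0))"
```

```text
[ 0.48849711 -0.24825615  0.07431419] [0.02, 0.04, -0.02, 0.2, 0.0, 0.33] [-0.39028866 -0.27256172  0.6825412 ]
0 [nan nan nan]<string>:4: RuntimeWarning: Mean of empty slice.
  ret = um.true_divide(
```

Emit:
{"name": "jog_arm", "arguments": {
  "increments": [
    [[0, 0, 0, 0.2, 0, 0.3], [0, 0, 0, 0.2, 0, 0.3], [0, 0, 0, 0.2, 0, 0.3], [0, 0, 0, 0.2, 0, 0.3], [0, 0, 0, 0.2, 0, 0.3], [0, 0, 0, 0.2, 0, 0.3], [0, 0, 0, 0.2, 0, 0.3], [0, 0, 0, 0.2, 0, 0.3], [0, 0, 0, 0.2, 0, 0.3], [0, 0, 0, 0.2, 0, 0.3]]
  ],
  "gripper": 0
}}

```text
t: 11.28
ee_pos: [0.4886, -0.2482, 0.0745]
tool_rot: [1.894, 2.506, 0.0]
wrist_force: [-1.6, 1.3, 5.4]
grip_width: 0.0144
```

Emit:
{"name": "jog_arm", "arguments": {
  "increments": [
    [[0, 0, -0.5, 0, 0, 0], [0, 0, -1.3, 0, 0, 0], [0, 0, -2.3, 0, 0, 0], [0, 0, -3.3, 0, 0, 0], [0, 0, -4.5, 0, 0, 0], [0, 0, -5.5, 0, 0, 0], [0, 0, -6.5, 0, 0, 0], [0, 0, -7, 0, 0, 0], [0, 0, -7, 0, 0, 0], [0, 0, -7, 0, 0, 0]]
  ]
}}

```text
t: 12.12
ee_pos: [0.4885, -0.2482, 0.1444]
tool_rot: [1.894, 2.506, 0.0]
wrist_force: [0.2, -0.4, -0.9]
grip_width: 0.0147
```

```bash
python3 -c "
from h import *
o=monitor.get_obs();print(o['ee_pos'],o['wrist_force'],o['wrist_torque'],row(.515,.069,.145,88.8,o),row(.50,-.1,.16,50,o))
c=imaging.read_camera('side');cv2.imwrite('pics/s4.png',cv2.resize(c['frame'][150:300,180:330,::-1],(600,600),interpolation=cv2.INTER_CUBIC))"
```

```text
[ 0.48847073 -0.24820423  0.14442069] [ 0.2273168  -0.41690041 -0.94735212] [ 0.00741736 -0.02032785 -0.02902569] [29.79, 11.21, -0.06, 0.01, 0.02, -72.96] [13.94, 5.15, -1.56, 0.02, 0.01, -34.16]
```

View pics/s4.png

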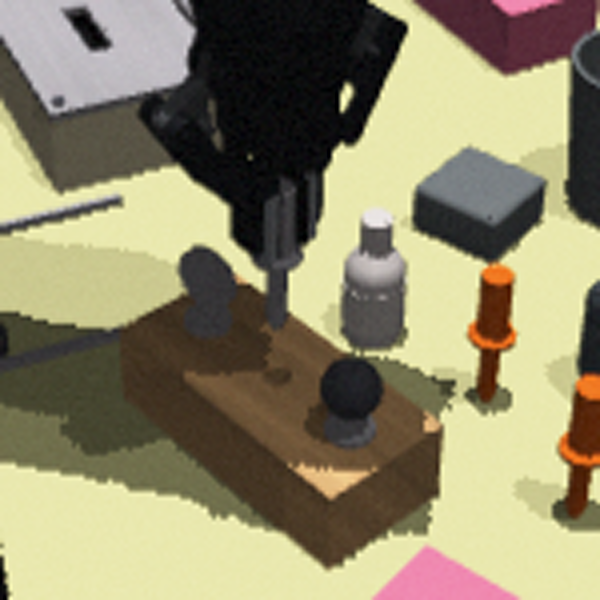

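The pin is held upright (shank at (277,300)), and its hole in the block (278,375) is empty. Now to the slot, raising first to clear the disc.

Emit:
{"name": "jog_arm", "arguments": {
  "increments": [
    [[0, 0, -2.5, 0, 0, 0], [1.5, 0.5, -4, 0, 0, -5], [5, 1.9, -4, 0, 0, -12], [8.5, 3.2, -4, 0, 0, -19], [12, 4.5, -4, 0, 0, -26], [15.5, 5.8, -4, 0, 0, -33], [19, 7.1, -4, 0, 0, -40], [22.5, 8.5, -4, 0, 0, -47], [26, 9.8, -4, 0, 0, -54], [28, 10.5, -4, 0, 0, -61]]
  ]
}}

```text
t: 13.0
ee_pos: [0.5127, 0.054, 0.1837]
tool_rot: [-0.345, -3.122, -0.001]
wrist_force: [0.9, -0.2, -0.3]
grip_width: 0.0141
```

Emit:
{"name": "jog_arm", "arguments": {
  "increments": [
    [[0, 0, 0, 0, 0, -6], [0, 0, 0, 0, 0, -12], [0, 0, 0, 0, 0, -12], [0, 0, 0, 0, 0, -12], [0, 0, 0, 0, 0, -12], [0, 0, 0, 0, 0, -12], [0, 0, 0, 0, 0, -12], [0, 0, 0, 0, 0, -12], [0, 0, 0, 0, 0, -12], [0, 0, 0, 0, 0, -12]]
  ]
}}

```text
t: 13.83
ee_pos: [0.5131, 0.0497, 0.1843]
tool_rot: [-0.033, -3.141, 0.0]
wrist_force: [1.4, -0.6, -0.7]
grip_width: 0.0143
```

```bash
python3 -c "
from h import *
o=monitor.get_obs();print(o['ee_pos'],o['wrist_force'],row(.515,.069,.135,88.8,o))"
```

```text
[0.5130706  0.04971286 0.18426775] [ 1.38940302 -0.62621751 -0.72287679] [-0.15, 1.93, 4.93, -0.01, -0.0, 0.0]
```

Emit:
{"name": "jog_arm", "arguments": {
  "increments": [
    [[-0.15, 0, 1, 0, 0, 0], [-0.15, 0, 2, 0, 0, 0], [-0.15, 0, 3, 0, 0, 0], [-0.15, 0, 4, 0, 0, 0], [-0.15, 0, 4.6, 0, 0, 0], [-0.15, 0, 4.9, 0, 0, 0], [-0.15, 0, 4.9, 0, 0, 0], [-0.15, 0, 4.9, 0, 0, 0], [-0.15, 0, 4.9, 0, 0, 0], [-0.15, 0, 4.9, 0, 0, 0]]
  ]
}}

```text
t: 14.67
ee_pos: [0.5148, 0.0497, 0.1357]
tool_rot: [0.032, 3.141, 0.0]
wrist_force: [0.0, 0.7, -0.3]
grip_width: 0.0146
```

```bash
python3 -c "
from h import *
o=monitor.get_obs();print(o['ee_pos'],o['wrist_force'])
c=imaging.read_camera('side');E=np.array(c['extrinsics'])
def pr(p):
    q=E[:3,:3].T@(np.array(p)-E[:3,3]); return np.round([c['cx']+c['fx']*q[0]/-q[2],c['cy']-c['fy']*q[1]/-q[2]],1)
p=o['ee_pos']; print('tip pred',pr(p-[0,0,.0695]),'collar',pr(p-[0,0,.0295]),'slot',pr([.515,.069,.055]),pr([.5145,.043,.055]),pr([.5155,.095,.055]))
cv2.imwrite('pics/s5.png',cv2.resize(c['frame'][110:190,150:260,::-1],(770,560),interpolation=cv2.INTER_CUBIC))"
```

```text
[0.51480771 0.04970885 0.13569315] [ 0.04975012  0.70434609 -0.2613546 ]
tip pred [204.4 156.6] collar [203.5 141.6] slot [201.7 156.8] [205.5 162. ] [198.1 151.8]
```

View pics/s5.png

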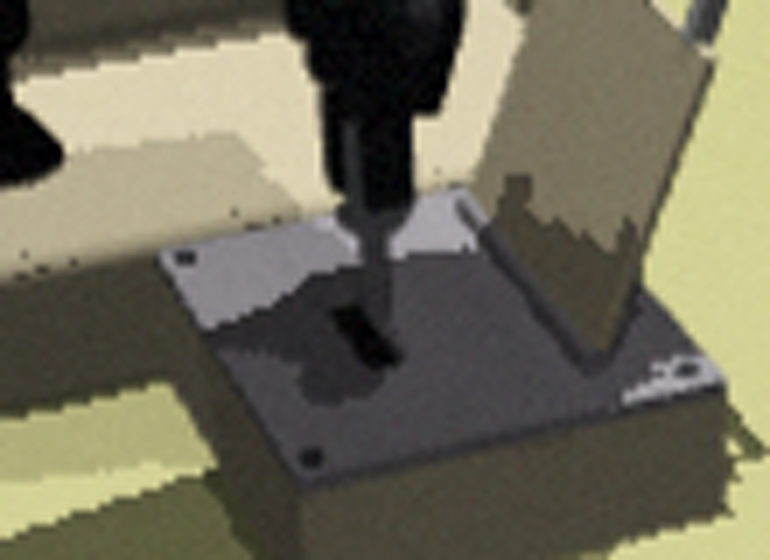

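The tip is at crop (378,325), i.e. pixel (204,156), which matches the prediction. The slot's near end is directly below it. I'll lower to the floor.

Emit:
{"name": "jog_arm", "arguments": {
  "increments": [
    [[0, 0, 0.4, 0, 0, 0], [0, 0, 0.8, 0, 0, 0], [0, 0, 1.2, 0, 0, 0], [0, 0, 1.5, 0, 0, 0], [0, 0, 1.8, 0, 0, 0], [0, 0, 2.1, 0, 0, 0], [0, 0, 2.3, 0, 0, 0], [0, 0, 2.5, 0, 0, 0], [0, 0, 2.6, 0, 0, 0], [0, 0, 2.6, 0, 0, 0]]
  ]
}}

```text
t: 15.55
ee_pos: [0.5151, 0.0497, 0.1099]
tool_rot: [0.032, 3.14, 0.0]
wrist_force: [-3.9, -0.2, 12.8]
grip_width: 0.0141
```

Emit:
{"name": "jog_arm", "arguments": {
  "increments": [
    [[0, 0.1, 0.05, 0, 0, 0], [0, 0.2, 0.1, 0, 0, 0], [0, 0.3, 0.1, 0, 0, 0], [0, 0.4, 0.1, 0, 0, 0], [0, 0.5, 0.1, 0, 0, 0], [0, 0.6, 0.1, 0, 0, 0], [0, 0.7, 0.1, 0, 0, 0], [0, 0.8, 0.1, 0, 0, 0], [0, 0.9, 0.1, 0, 0, 0], [0, 1.0, 0.1, 0, 0, 0]]
  ]
}}

```text
t: 16.38
ee_pos: [0.5148, 0.0597, 0.1083]
tool_rot: [0.032, 3.141, 0.0]
wrist_force: [0.8, 0.4, -0.6]
grip_width: 0.0146
```

Emit:
{"name": "jog_arm", "arguments": {
  "increments": [
    [[0, 0, 0.1, 0, 0, 0], [0, 0, 0.2, 0, 0, 0], [0, 0, 0.3, 0, 0, 0], [0, 0, 0.4, 0, 0, 0], [0, 0, 0.4, 0, 0, 0], [0, 0, 0.4, 0, 0, 0], [0, 0, 0.4, 0, 0, 0], [0, 0, 0.4, 0, 0, 0], [0, 0, 0.4, 0, 0, 0], [0, 0, 0.4, 0, 0, 0]]
  ]
}}

```text
t: 17.22
ee_pos: [0.5148, 0.0597, 0.1043]
tool_rot: [0.032, 3.141, -0.0]
wrist_force: [0.5, 0.6, -1.1]
grip_width: 0.0143
```

The tip dropped with no resistance, so it's in the hole. Continuing down.

Emit:
{"name": "jog_arm", "arguments": {
  "increments": [
    [[0, 0, 0.2, 0, 0, 0], [0, 0, 0.4, 0, 0, 0], [0, 0, 0.6, 0, 0, 0], [0, 0, 0.8, 0, 0, 0], [0, 0, 1.0, 0, 0, 0], [0, 0, 1.2, 0, 0, 0], [0, 0, 1.4, 0, 0, 0], [0, 0, 1.6, 0, 0, 0], [0, 0, 1.7, 0, 0, 0], [0, 0, 1.7, 0, 0, 0]]
  ]
}}

```text
t: 18.05
ee_pos: [0.5147, 0.0597, 0.087]
tool_rot: [-0.032, -3.141, 0.0]
wrist_force: [-0.4, 0.1, -1.2]
grip_width: 0.0147
```

Emit:
{"name": "jog_arm", "arguments": {
  "increments": [
    [[0, 0, 0.1, 0, 0, 0], [0, 0, 0.2, 0, 0, 0], [0, 0, 0.25, 0, 0, 0], [0, 0, 0.3, 0, 0, 0], [0, 0, 0.35, 0, 0, 0], [0, 0, 0.4, 0, 0, 0], [0, 0, 0.4, 0, 0, 0], [0, 0, 0.4, 0, 0, 0], [0, 0, 0.4, 0, 0, 0], [0, 0, 0.4, 0, 0, 0]]
  ]
}}

```text
t: 18.88
ee_pos: [0.515, 0.0596, 0.0843]
tool_rot: [0.032, 3.141, 0.0]
wrist_force: [-8.6, -0.7, 23.9]
grip_width: 0.0142
```

The collar is seated: TCP 84.3 mm against 84.5 expected, with 24 N on it. I'll release and retreat.

Emit:
{"name": "jog_arm", "arguments": {
  "increments": [
    [[0, 0, -0.1, 0, 0, 0], [0, 0, -0.1, 0, 0, 0], [0, 0, -0.1, 0, 0, 0], [0, 0, -0.1, 0, 0, 0], [0, 0, -0.1, 0, 0, 0], [0, 0, -0.1, 0, 0, 0], [0, 0, -1, 0, 0, 0], [0, 0, -2.5, 0, 0, 0], [0, 0, -4, 0, 0, 0], [0, 0, -5, 0, 0, 0]]
  ],
  "gripper": 0.5
}}

```text
t: 19.72
ee_pos: [0.5152, 0.0597, 0.135]
tool_rot: [0.032, 3.14, 0.0]
wrist_force: [0.4, 0.5, -0.2]
grip_width: 0.0431
```

Emit:
{"name": "jog_arm", "arguments": {
  "increments": [
    [[0, 0, -3, 0, 0, 0], [0, 0, -6, 0, 0, 0], [2, 0, -8, 0, 0, 0], [5, 0, -9, 0, 0, 0], [8, 0, -10, 0, 0, 0], [10, 0, -10, 0, 0, 0], [12, 0, -10, 0, 0, 0], [12, 0, -10, 0, 0, 0], [12, 0, -10, 0, 0, 0], [12, 0, -10, 0, 0, 0]]
  ]
}}

```text
t: 20.55
ee_pos: [0.3954, 0.0622, 0.2337]
tool_rot: [0.032, 3.14, 0.0]
wrist_force: [0.7, -0.5, -0.1]
grip_width: 0.0431
```

```bash
python3 - <<'E'
from h import *
o=monitor.get_obs();print(o["ee_pos"],o["wrist_force"],o["grip_width"])
c=imaging.read_camera("side");W=world(c);z=W[...,2];m=(abs(W[...,0]-.515)<.012)&(abs(W[...,1]-.06)<.015)&(z>.08)&(z<.12);p=W[m];print("knob top",np.percentile(p[:,2],[50,90,100]),p.mean(0),"(home: .095)")
cv2.imwrite("pics/s6.png",cv2.resize(c["frame"][80:300,130:423,::-1],(800,600),interpolation=cv2.INTER_CUBIC))
E
```

```text
[0.39539344 0.06216095 0.23373637] [ 0.68137379 -0.5278432  -0.14495664] 0.04311428964823189
knob top [0.09112423 0.09665081 0.09740591] [0.51222133 0.05647958 0.09009729] (home: .095)
```

View pics/s6.png

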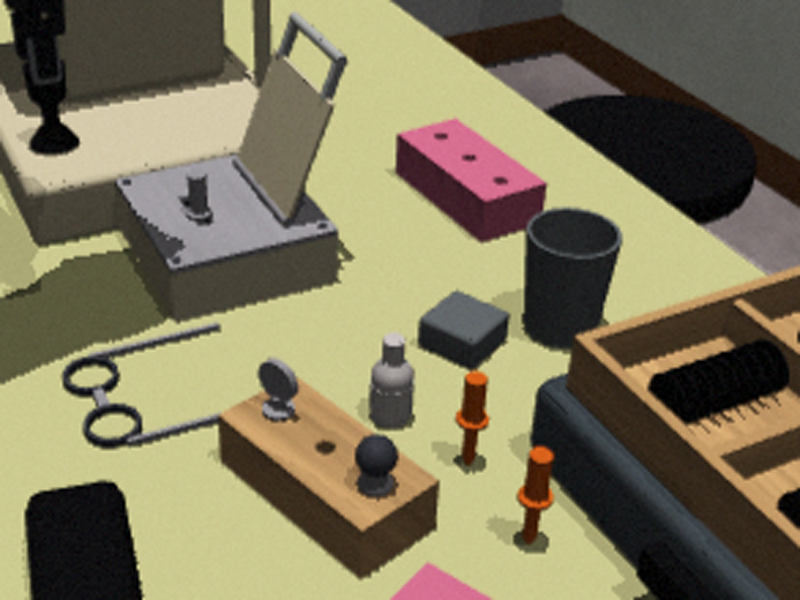

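The picture shows the pin standing home at (198,197) with its collar on the plate, the cover open, and everything else where it was.

```bash
python3 -c "
from h import *
print(env.job_done())"
```

```text
the job is handed in; nothing more can be done
None
```

I swung the cover open by its bar onto its stop, then took the plain-knobbed lock pin from the middle hole of the wooden block. Feeling along the slot, I found the carriage's hole about 9 mm from the slot's centre, on the side away from the head. I pushed the pin home there, let go and handed the job in at about 21 s of the 64 s.

**Last checks:**
- **Pin:** it seated at 84.3 mm gripper height against 84.5 mm expected, with 24 N on the wrist. The knob top measured about 0.096 m against 0.095 m.
- **Scene:** the last picture shows the collar on the plate, the cover open, and no visible change in the disc key, ball, bottle or other items in view. The gripper was clear, with wrist force near zero.

**What went wrong:** my first grip on the pin was about 5 mm off centre (19 N sideways). I opened, recentred and gripped again before lifting. The gripper read 7.5 mm on the 10 mm bar and 14.4 mm on the 16 mm knob, both slightly low, but both grips held.

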